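Clamp a fossil slab with a quarter-turn T-stud

TASK

Clamp the plaster fossil slab on the T-slot bed: take the steel stud from its wooden holder, drop its T-head into the open stretch of the slot in front of the slab, and slide it along so that it pushes the slab against the sprung fence and on until the stud comes up solid. There give the stud a quarter turn so that it locks, and let go: the slab must stay held square against the pushed-back fence, with the stud's collar down on the bed. The plaster is brittle, so push gently and never force the stud against the bed, and leave the jars and the pebble where they are.

Things in the scene. Friction and masses are not known exactly. Their poses are not given: they have to be found in the camera images.
- stud_grip (a point): Centre of the grip wing of the loose steel clamp stud (150 g), upright in the wooden holder at the start. The wing is a flat bar 40 mm long (stud's x), 12 mm thick (y), 28 mm tall (z, up). Under it a 12 mm round stem 18 mm long, then a round collar 30 mm across, 10 mm thick, its underside 42 mm below this point. The stud looks the same turned half round.
- stud: The same stud; origin at the centre of its collar's underside, z up. Below the origin: a shank 9 mm across and 8.5 mm long, then the T-head, 24 mm long along x (parallel to the wing), 9 mm wide, 6 mm thick, with a narrower lead-in (20 x 5 mm, 3 mm deep) under it.
- holder: Fixed light-wood block 80 mm (its x) by 60 mm, 24 mm tall, with one oblong hole, 28 mm along x by 13 mm, in the middle of its top; the stud stands in it, collar on top, wing along the block's x. Origin: centre of its underside.
- bed: Fixed aluminium T-slot bed 240 mm long (its x), 100 mm wide, flat top 28 mm above the table; origin: centre of its underside. The slot runs the whole length along x at y = 0; mouth 12 mm wide, lips 7 mm thick, under them a cavity 16 mm wide, 13 mm deep, where the head cannot turn beyond about 15 degrees. Collar on the bed: wing centre 70 mm above the bed's underside; the head has 1.5 mm play under the lips.
- search_start (a point): Point on the slot's line, on the bed's top, 38 mm to the -x side of the bed's origin. From 4 to 32 mm beyond it (towards +x; it differs each time) the cavity ends in a round locking chamber 28 mm across, hidden under the lips: the only place where the head turns across the slot, either way round. Its solid far end stops the stud 1 to 2 mm past its middle; backed off 1 to 2 mm, the head turns.
- slot_entry (a point): Point on the slot's centre line, level with the bed's top, 40 mm from its -x end, in the free stretch before the slab: a good place to drop the head in. Axes as the bed's; the slab lies towards +x.
- slab_mid (a point): Centre of the loose plaster slab with a coiled fossil on top: 50 mm (its x, along the slot) by 84 mm by 12 mm, about 120 g, flat on the bed over the slot, 3 to 15 mm short of the fence and slightly askew.
- slab: The same slab; origin at the centre of its underside.
- fence (a joint): How far the sprung fence is pushed back along the bed's +x, in m: 0 at rest, at most 0.042. It resists with 1.5 N plus 0.11 N per mm; with the friction of slab and stud the push stays under about 10 N until the stud's solid stop. When the turned stud is let go the spring sends slab and stud back up to 6 mm, until the head bears on the chamber's shoulders.
- fence_face (a point): Middle of the fence's face that looks at the slab (to the bed's -x), 9 mm above the bed's top; at rest 21 mm to the +x side of the bed's origin. The fence is an aluminium bar 13 mm thick, 88 mm wide, 18 mm tall; a fixed bracket 24 mm tall stands behind it.
- ink_jar: Loose bystander: amber jar with white cap, 48 mm across, 75 mm tall. Origin: centre of its underside.
- varnish: Loose bystander: green glass jar with brass cap, 52 mm across, 60 mm tall. Origin: centre of its underside.
- pebble: Loose bystander: grey stone nodule 40 mm across, 22 mm tall. Origin: centre of its underside.
Mind the look-alikes: they are no part of the job. There is more than one size of the stud; the job needs the smallest.

How it is judged:
On the way, in this order (a step that is already met when the one before it is completed fails the run):
1. the stud's head is down in the free stretch of the slot, collar on the bed, wing along the slot (z of stud_grip in the frame of bed between 0.064 and 0.0735 m and y of stud_grip in the frame of bed between -0.006 and 0.006 m and angle between stud_grip's own z axis and vertical below 0.14 rad and x of stud_grip in the frame of bed between -0.125 and -0.045 m and angle between the x axis of stud_grip and the x axis of bed, either way round below 0.35 rad), for 0.1 s.
2. the slab has been pushed against the fence and moves it back, the stud still along the slot (z of stud_grip in the frame of bed between 0.064 and 0.0735 m and y of stud_grip in the frame of bed between -0.006 and 0.006 m and angle between stud_grip's own z axis and vertical below 0.14 rad and value of joint fence above 0.005 m and angle between the x axis of stud_grip and the x axis of bed, either way round below 0.4 rad), for 0.1 s.
At the end, for the whole second after the job is handed in: Stud down in the slot (wing centre 64-73.5 mm over the bed's underside, 6 mm of the slot line, tilt < 0.14 rad), wing across it within 0.35 rad; fence over 2 mm back, still; slab flat, within 15 mm of the slot line, square within 0.12 rad, centre within 32 mm of the fence face (z of stud_grip in the frame of bed between 0.064 and 0.0735 m and y of stud_grip in the frame of bed between -0.006 and 0.006 m and angle between stud_grip's own z axis and vertical below 0.14 rad and z of slab_mid in the frame of bed between 0.031 and 0.037 m and y of slab_mid in the frame of bed between -0.015 and 0.015 m and angle between the x axis of stud_grip and the y axis of bed, either way round below 0.35 rad and value of joint fence above 0.002 m and angle between the x axis of slab_mid and the x axis of bed, either way round below 0.12 rad and angle between slab_mid's own z axis and vertical below 0.08 rad and horizontal distance between slab_mid and fence_face below 0.032 m and velocity of joint fence between -0.02 and 0.02 m/s); the robot touches nothing.
It fails at once if the brittle slab is pushed with more than 25 N by the stud (contact force between stud and slab above 25 N).
It fails at once if the stud is forced against the bed or its slot with more than 60 N (contact force between stud and bed above 60 N).
It fails at once if the robot touches the slab with more than 3 N (contact force between the arm and slab above 3 N).
It fails at once if a jar or the pebble is shifted by more than 15 mm (distance of any of ink_jar, varnish, pebble from where it was at the start of the episode above 0.015 m).
It also fails if it takes over 69 s, if anything falls off the work surface, if the arm or the gripper's body presses on something with over 40 N, if the wrist force passes 120 N, or if a joint passes its speed limit or range.

ROBOT

A 7-joint arm with a two-finger parallel gripper is mounted at the origin on the work surface. World frame = base frame: x ahead of the robot, y to its left, z up, the work surface at z = 0. Lengths are in m, angles in rad, forces in N, time in s.
With the tool pointing down it reaches from about 0.4 to 0.875 m from the base axis. Payload 4.4 kg.
Tool frame: the origin (TCP) lies at the very end of the fingers, on their centre line; the grasp point (between the pads) lies 19 mm behind it (grip_point_offset is the distance from the TCP to the grasp point, in m); y points along the fingers, x is the direction in which the jaws open and shut, and the axes are right-handed (so a half turn about y gives the same grasp; the last joint's range is limited). The gripper opens to 85 mm and grips with 20 to 120 N. Pads are 22 mm wide; open, the fingers measure 114 mm over their backs; the gripper's body (76 mm by 85 mm) begins 54 mm behind the grasp point. The pads swing forward as they close: fully open they stand 13 mm farther back than shut.
Start: joints at [-1.322, 0.628, 0.038, 1.517, -0.027, 0.996, -0.02], TCP at [0.201, 0.618, 0.208] pointing down, gripper open.
Joint ranges: [-3.06, 3.06], [-0.37, 2.12], [-1.25, 1.32], [0.18, 2.47], [-1.1, 4.24], [0.23, 1.98], [-2.94, 2.94]. Speed limits (rad/s): [2.57, 2.57, 3.14, 3.14, 3.14, 3.14, 3.14].

INTERFACE

Orientations are given as a 3x3 rotation matrix whose columns are the frame's x, y, z axes.
In Python, from cell import get_obs, grab_frame, close_job, grip_point_offset gives the robot as it stands.
- The arm moves only by the tool move_arm, never from a script. Its argument "targets" is a list of rows, each an object with "translation": the shift along the world's x, y, z in units of 40 mm (1.0 is 40 mm), a list of three; "twist": the turn about the world's z in units of 5 degrees (1.0 is 5 degrees). A call has 1 to 12 rows; each row is the pose to reach, as a shift and turn from the pose commanded when the call began; what a row does not reach only later rows make up. A row lasts 1/12 s, in which the tool goes at most 41.7 mm and 7.16 degrees, less where a joint would pass 70% of its speed; a pose out of reach is approached as far as the arm can. A call with a gripper value outside its range is refused whole. "hand" is the finger opening in mm, from 0 to 85.4, set as the call begins (left out, the last holds). The fingers move at their own pace and stop on an object; the grip force is fixed at half the most. Time passes only in rows, so rows that repeat a pose let the fingers close. It gives the time, the measured TCP pose, the force and the opening at its end, in the units of the state.
- get_obs(): the state, without advancing time (a new reading comes with each control period).
- grab_frame(name): name is "side" or "top" or "wrist"; returns a dict with "color" (420x560x3 uint8, red, green, blue), "range_z" (420x560 float32, m along the optical axis (not along the pixel's ray), 0 where there is no reading), "vertical_fov" (degrees; the focal length in pixels is half the picture's height over the tangent of half this angle, whatever the lens; pixels are square), "cx", "cy" (the principal point, pixels), "extrinsics" (4x4, takes a point from camera to world coordinates); the wrist camera has in their place "hand_eye" (4x4, takes a point from camera to tool coordinates, whose origin is the TCP and whose axes are the tool frame's). Camera axes: x right, y down, z forward; pixel columns grow to the right and rows downward; lengths in m; the calibration is good to about 2 mm. A picture is of the moment at which its call begins: read the wrist's pose just before it.
- close_job(): hands the job in, once; it reports no verdict.
The state is a dict: "time_s": time; "joint_pos": joint angles; "qvel": joint speeds; "joint_torque": joint torques, N m; "ee_pos": TCP position; "orientation": TCP orientation; "ft_force": force on the tool from outside, world axes, zero at the start; "wrist_torque": the same for the moment, N m; "width": finger opening in m.
Only numpy, scipy, OpenCV 4.12 (cv2) and the standard library are available. Lean on these libraries where they do the work, as an engineer would, in place of code of your own. Each camera call takes 0.05 s, during which the arm holds its last target. There are 200 camera calls.

## Working session

There is one attempt and no reset: what is moved stays moved. The work goes in short steps, Python scripts to look and compute and a tool call to move; the robot and the scene stay as the last step left them, time stands still between calls to the robot, and variables do not carry over. Pictures are saved under pics/ and viewed, about 8 in all and at most 12, crops included, and the job is handed in when it is done.

Besides the shell and the picture viewer there is one more tool, called after "Request:" as name([rows], argument=value, ...), one row to a line, values as JSON. move_arm: Moves the arm, as the interface text tells. Its arguments: {"type":"object","properties":{"targets":{"type":"array","items":{"type":"object","properties":{"translation":{"type":"array","items":{"type":"number"}},"twist":{"type":"number"}}}},"hand":{"type":"number"}},"required":["targets"]}

```bash
mkdir -p pics; cat > h.py <<'E'
import numpy as np, cv2
from cell import get_obs, grab_frame, close_job, grip_point_offset
def cam(name):
    o=get_obs(); f=grab_frame(name)
    if 'extrinsics' in f: T=np.array(f['extrinsics'])
    else:
        W=np.eye(4); W[:3,:3]=np.array(o['orientation']); W[:3,3]=o['ee_pos']; T=W@np.array(f['hand_eye'])
    h=f['color'].shape[0]; fl=h/2/np.tan(np.radians(f['vertical_fov'])/2)
    return f,T,fl
def cloud(f,T,fl):
    z=f['range_z']; v,u=np.mgrid[:z.shape[0],:z.shape[1]]
    P=np.stack([(u-f['cx'])/fl*z,(v-f['cy'])/fl*z,z],-1)
    return P@T[:3,:3].T+T[:3,3]
def ray(f,T,fl,u,v,z):
    d=T[:3,:3]@np.array([(u-f['cx'])/fl,(v-f['cy'])/fl,1]); return T[:3,3]+d*(z-T[2,3])/d[2]
def proj(f,T,fl,p):
    q=T[:3,:3].T@(np.array(p)-T[:3,3]); return q[0]/q[2]*fl+f['cx'],q[1]/q[2]*fl+f['cy']
def save(n,img,s=1.0):
    cv2.imwrite('pics/'+n,cv2.resize(img[...,::-1],None,fx=s,fy=s,interpolation=cv2.INTER_CUBIC))
E
python3 - <<'E'
from h import *
import pickle
o=get_obs(); print(o['time_s'],o['ee_pos'],o['orientation'],o['ft_force'],o['width'],grip_point_offset)
for n in('top','side'):
    c=cam(n); save(n+'0.png',c[0]['color'],1.4); pickle.dump(c,open(n+'.pkl','wb')); print(n,c[1].round(3).tolist(),c[2],c[0]['cx'],c[0]['cy'])
E
```

```text
0.0 [0.20104205 0.61742086 0.20659031] [[ 3.09664141e-01 -5.65329626e-04 -9.50845834e-01]
 [ 9.50844108e-01 -1.81218468e-03  3.09664656e-01]
 [-1.89817085e-03 -9.99998198e-01 -2.36282663e-05]] [ 1.11215191e-01 -2.70440102e-04 -4.99469644e-01] 0.0853018420477886 0.0187
top [[-0.009, -0.983, 0.183, 0.445], [-1.0, 0.004, -0.025, -0.047], [0.023, -0.183, -0.983, 0.926], [0.0, 0.0, 0.0, 1.0]] 474.5300043645742 274.77352491461363 214.36074870959322
side [[-0.892, -0.337, 0.301, 0.332], [-0.451, 0.633, -0.63, 0.457], [0.021, -0.698, -0.716, 0.657], [0.0, 0.0, 0.0, 1.0]] 518.0231141643497 272.1955469991283 203.84582077966445
```

View pics/top0.png

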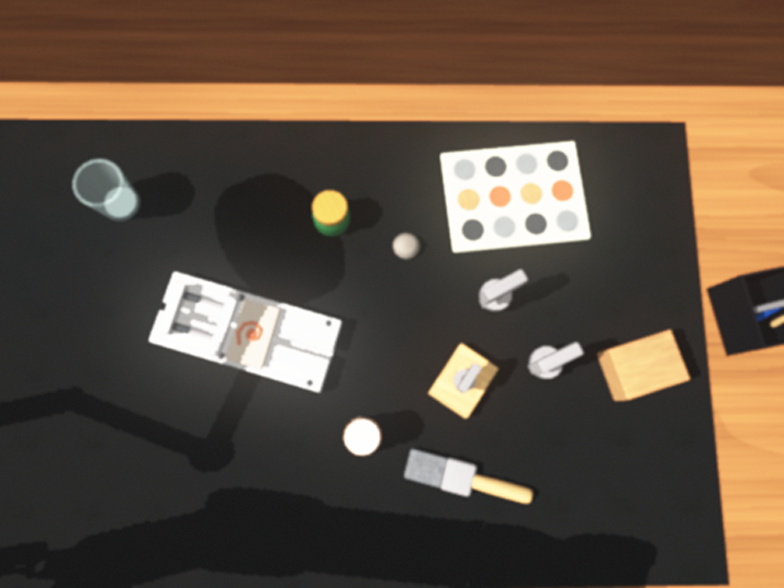

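View pics/side0.png

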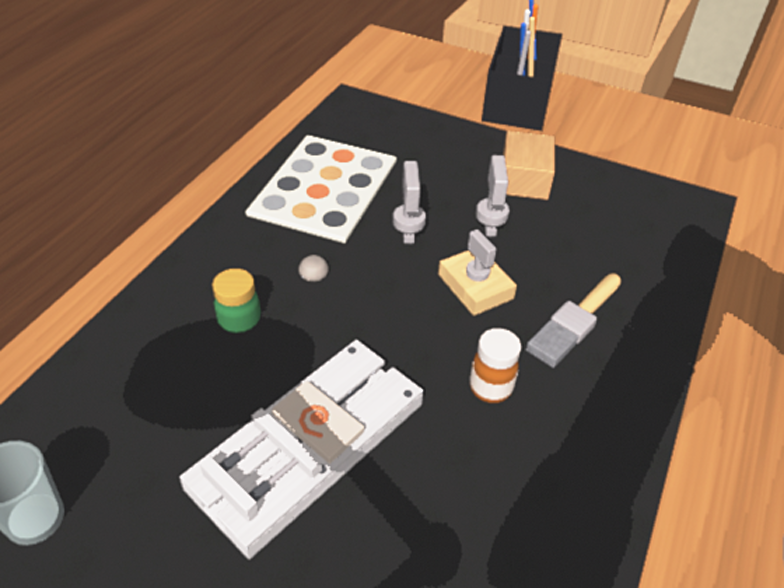

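Top view: the bed is at (245,330), with its free stretch on the right and the fence on the left. There are three studs: (497,290), (550,360) and the one in the wooden holder at (465,380). The one in the holder is clearly the smallest and matches the description. I'll measure it and confirm with an enlarged crop.

```bash
python3 - <<'E'
from h import *
import pickle
def rect(P,m,name):
    q=P[m][:,:2]; r=cv2.minAreaRect((q*1000).astype(np.float32)); print(name,m.sum(),np.round(r[0],1),np.round(r[1],1),round(r[2],1),'med',np.median(P[m],0).round(4))
for n in('top','side'):
    c=pickle.load(open(n+'.pkl','rb')); f,T,fl=c; P=cloud(*c); col=f['color'].astype(int); hsv=cv2.cvtColor(f['color'],cv2.COLOR_RGB2HSV)
    x,y,z=P[...,0],P[...,1],P[...,2]
    g=ray(*c,332 if n=='top' else 343,271 if n=='top' else 193,.03); print(n,'holder guess',g.round(3))
    near=lambda a,b,r:(np.hypot(x-a,y-b)<r)
    m=near(g[0],g[1],.07)&(z>.018)&(z<.032)&(hsv[...,1]>80); rect(P,m,'holder')
    m=near(g[0],g[1],.06)&(z>.074)&(z<.09); rect(P,m,'wingtop')
    g=ray(*c,*( (175,236) if n=='top' else (215,318)),.028); print('bed guess',g.round(3))
    B=near(g[0],g[1],.14)
    m=B&(z>.022)&(z<.034)&(hsv[...,1]<40); 
    k,l,st,ce=cv2.connectedComponentsWithStats((B&(z>.02)).astype(np.uint8)); i=1+st[1:,4].argmax(); rect(P,l==i,'bedall')
    rect(P,(l==i)&(z<.033),'bedtop')
    m=(l==i)&(z>.036)&(z<.044); rect(P,m,'slabish')
    m=(l==i)&(z>.0435)&(z<.049); rect(P,m,'fenceish')
c=pickle.load(open('top.pkl','rb')); im=c[0]['color']
a=cv2.resize(im[170:320,270:440],None,fx=2.3,fy=2.3,interpolation=3); b=cv2.resize(im[180:290,95:255],None,fx=2.5,fy=2.5*345/275,interpolation=3)
save('crop.png',np.hstack([a,b]) if a.shape[0]==b.shape[0] else np.hstack([a[:min(a.shape[0],b.shape[0])],b[:min(a.shape[0],b.shape[0])]]))
E
```

```text
top holder guess [ 0.503 -0.176  0.03 ]
holder 313 [ 502.5 -174.7] [60.2 80.9] 55.8 med [ 0.5066 -0.1979  0.0237]
wingtop 156 [ 502.2 -174.5] [12.1 39.4] 55.6 med [ 0.5023 -0.1743  0.0795]
bed guess [0.571 0.121 0.028]
bedall 6124 [571.5 121.7] [240.6 100.4] 73.1 med [0.5697 0.1199 0.0292]
bedtop 3900 [571.5 121.7] [240.6 100.4] 73.1 med [0.5651 0.0846 0.0279]
slabish 1511 [578.8 147.9] [131.4  87.4] 73.2 med [0.5699 0.1169 0.0402]
fenceish 448 [580.9 157.1] [128.   87.2] 80.9 med [0.5783 0.1501 0.0456]
side holder guess [ 0.499 -0.175  0.03 ]
holder 859 [ 501.2 -174.8] [63.6 81.9] 55.3 med [ 0.4892 -0.1645  0.0244]
wingtop 162 [ 501.7 -173.7] [12.7 40.6] 55.5 med [ 0.5009 -0.1714  0.08  ]
bed guess [0.566 0.14  0.028]
bedall 10260 [569.5 121.9] [241.4 102. ] 73.5 med [0.5662 0.143  0.0294]
bedtop 6402 [569.5 121.9] [241.4 102. ] 73.5 med [0.5614 0.1499 0.0283]
slabish 2492 [578.6 153.6] [143.3  88.8] 73.3 med [0.5668 0.1211 0.0406]
fenceish 756 [580.8 159.1] [132.1  88. ] 71.8 med [0.5747 0.1514 0.0461]
```

View pics/crop.png

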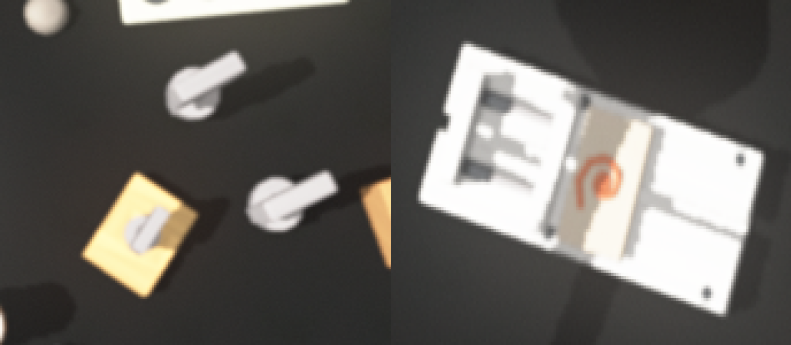

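The crop confirms it: the small stud is in the holder (crop (150,230)), and the two bigger ones stand loose. The wing is at (0.502,-0.174) with its axis at -34.4°. Bed +x points at 73.3°, and its origin is about (0.570,0.122). Now I'll move above the stud.

Request:
move_arm([
  {"translation": [7,-9.2,0.5],"twist": -1.6},
  {"translation": [7,-9.2,0.5],"twist": -1.6},
  {"translation": [7,-9.2,0.5],"twist": -1.6},
  {"translation": [7,-9.2,0.5],"twist": -1.6},
  {"translation": [7,-9.2,0.5],"twist": -1.6},
  {"translation": [7,-9.2,0.5],"twist": -1.6},
  {"translation": [7,-9.2,0.5],"twist": -1.6},
  {"translation": [7,-9.2,0.5],"twist": -1.6},
  {"translation": [7,-9.2,0.5],"twist": -1.6},
  {"translation": [7,-9.2,0.5],"twist": -1.6},
  {"translation": [7,-9.2,0.5],"twist": -1.6},
  {"translation": [7,-9.2,0.5],"twist": -1.6},
], hand=60)

```text
time_s: 1.1
ee_pos: [0.4867, 0.241, 0.2279]
orientation: [[0.45, 0.004, -0.893], [0.893, -0.005, 0.45], [-0.003, -1.0, -0.006]]
ft_force: [0.6, -1.2, 0.2]
width: 0.0595
```

Request:
move_arm([
  {"translation": [0.52,-10.6,-0.5],"twist": -1.7},
  {"translation": [0.52,-10.6,-0.5],"twist": -1.7},
  {"translation": [0.52,-10.6,-0.5],"twist": -1.7},
  {"translation": [0.52,-10.6,-0.5],"twist": -1.7},
  {"translation": [0.52,-10.6,-0.5],"twist": -1.7},
  {"translation": [0.52,-10.6,-0.5],"twist": -1.7},
  {"translation": [0.52,-10.6,-0.5],"twist": -1.7},
  {"translation": [0.52,-10.6,-0.5],"twist": -1.7},
  {"translation": [0.52,-10.6,-0.5],"twist": -1.7},
  {"translation": [0.52,-10.6,-0.5],"twist": -1.7},
  {"translation": [0.52,-10.6,-0.5],"twist": -1.7},
  {"translation": [0.52,-10.6,-0.5],"twist": -1.7},
])

```text
time_s: 2.1
ee_pos: [0.5012, -0.1783, 0.2071]
orientation: [[0.573, -0.001, -0.82], [0.82, -0.002, 0.573], [-0.002, -1.0, -0.001]]
ft_force: [-0.3, 1.0, -0.5]
width: 0.0598
```

Request:
move_arm([
  {"translation": [0,0,0]},
  {"translation": [0,0,0]},
  {"translation": [0,0,0]},
])

```text
$.targets[0]: bad value
```

```bash
python3 - <<'E'
from h import *
o=get_obs(); print(o['time_s'],o['ee_pos'],o['orientation'],o['ft_force'],o['joint_pos'])
c=cam('wrist'); f=c[0]; save('w1.png',f['color'],1); P=cloud(*c); z=P[...,2]
m=(np.hypot(P[...,0]-.502,P[...,1]+.174)<.05)&(z>.072)&(z<.09)
print(m.sum(),cv2.minAreaRect((P[m][:,:2]*1000).astype(np.float32)),np.median(P[m],0))
E
```

```text
2.1 [ 0.50116771 -0.17833787  0.20710825] [[ 5.72976712e-01 -7.31330440e-04 -8.19571322e-01]
 [ 8.19569067e-01 -1.99865694e-03  5.72976919e-01]
 [-2.05707738e-03 -9.99997735e-01 -5.45808078e-04]] [-0.30804939  0.96348097 -0.49499664] [ 0.15600511  0.46575181  0.1911729   1.85095395 -0.11244627  0.83542697
  1.36351084]
651 ((500.7842712402344, -174.75534057617188), (11.989863395690918, 39.5762939453125), 55.51888656616211) [ 0.50008157 -0.1741148   0.07943385]
```

View pics/w1.png

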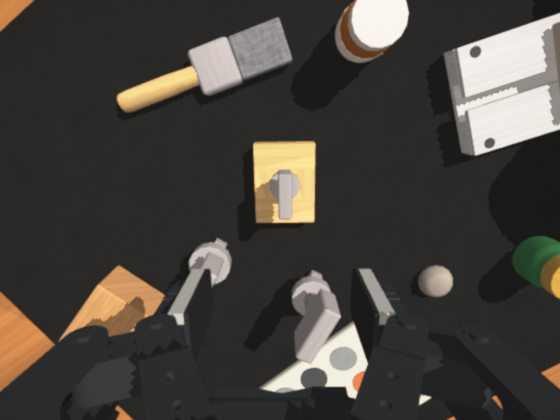

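Request:
move_arm([
  {"translation": [0,0,-0.5],"twist": 0},
  {"translation": [0,0,-1.2],"twist": 0},
  {"translation": [0,0,-1.9],"twist": 0},
  {"translation": [0,0,-2.5],"twist": 0},
  {"translation": [0,0,-2.5],"twist": 0},
  {"translation": [0,0,-2.5],"twist": 0},
  {"translation": [0,0,-2.5],"twist": 0},
  {"translation": [0,0,-2.5],"twist": 0},
])

```text
time_s: 2.82
ee_pos: [0.5034, -0.1736, 0.1091]
orientation: [[0.566, 0.003, -0.824], [0.824, -0.001, 0.566], [0.001, -1.0, -0.003]]
ft_force: [-0.2, 0.3, -0.1]
width: 0.0598
```

Request:
move_arm([
  {"translation": [-0.03,-0.02,-0.5],"twist": 0},
  {"translation": [-0.03,-0.02,-1.0],"twist": 0},
  {"translation": [-0.03,-0.02,-1.45],"twist": 0},
  {"translation": [-0.03,-0.02,-1.45],"twist": 0},
  {"translation": [-0.03,-0.02,-1.45],"twist": 0},
  {"translation": [-0.03,-0.02,-1.45],"twist": 0},
])

```text
time_s: 3.32
ee_pos: [0.502, -0.1751, 0.051]
orientation: [[0.567, 0.002, -0.824], [0.824, -0.001, 0.567], [0.001, -1.0, -0.002]]
ft_force: [1.1, -0.7, 0.6]
width: 0.0604
```

Request:
move_arm([
  {"translation": [0,0,0],"twist": 0},
  {"translation": [0,0,0],"twist": 0},
  {"translation": [0,0,0],"twist": 0},
  {"translation": [0,0,0],"twist": 0},
  {"translation": [0,0,0],"twist": 0},
  {"translation": [0,0,0],"twist": 0},
  {"translation": [0,0,0],"twist": 0},
  {"translation": [0,0,0],"twist": 0},
], hand=0)

```text
time_s: 3.98
ee_pos: [0.5012, -0.1749, 0.0503]
orientation: [[0.567, 0.001, -0.824], [0.824, -0.0, 0.567], [0.0, -1.0, -0.001]]
ft_force: [-1.2, 0.5, 6.2]
width: 0.0095
```

Request:
move_arm([
  {"translation": [0,0,0.3],"twist": 0},
  {"translation": [0,0,0.8],"twist": 0},
  {"translation": [0,0,1.5],"twist": 0},
  {"translation": [0,0,2.3],"twist": 0},
  {"translation": [0,0,3.1],"twist": 0},
  {"translation": [0,0,3.5],"twist": 0},
  {"translation": [0,0,3.5],"twist": 0},
  {"translation": [0,0,3.5],"twist": 0},
  {"translation": [0,0,3.5],"twist": 0},
])

```text
time_s: 4.73
ee_pos: [0.4998, -0.1742, 0.1884]
orientation: [[0.567, -0.002, -0.824], [0.824, 0.001, 0.567], [-0.001, -1.0, 0.002]]
ft_force: [-0.3, 0.4, -1.8]
width: 0.0099
```

```bash
python3 - <<'E'
from h import *
o=get_obs(); print(o['time_s'],o['ee_pos'],o['ft_force'],o['width'])
c=cam('side'); save('s1.png',c[0]['color'][60:330,200:480],2)
E
```

```text
4.7333 [ 0.49977846 -0.17421627  0.18836531] [-0.2552676   0.37974958 -1.79665235] 0.009918334113082052
```

View pics/s1.png

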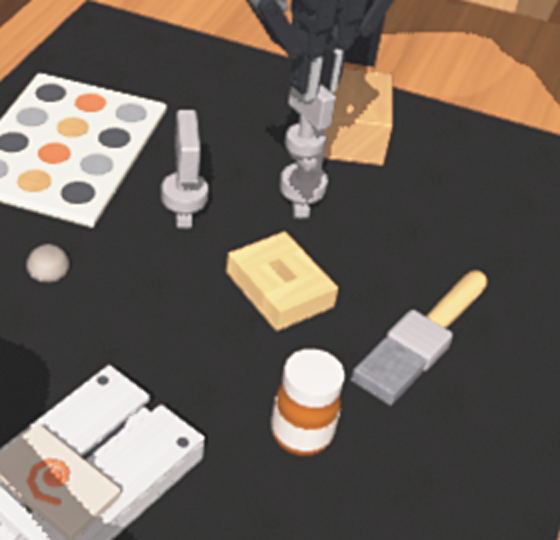

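The stud is held and the holder hole is empty (crop (285,268)). Next I'll carry it over the slot entry and turn the wing parallel to the slot.

Request:
move_arm([
  {"translation": [0.1,0.5,0],"twist": -1.3},
  {"translation": [0.2,1.0,0],"twist": -2.6},
  {"translation": [0.3,1.5,0],"twist": -3.9},
  {"translation": [0.42,2.0,0],"twist": -5.2},
  {"translation": [0.53,2.5,0],"twist": -6.5},
  {"translation": [0.64,3.0,0],"twist": -7.8},
  {"translation": [0.75,3.5,0],"twist": -9.1},
  {"translation": [0.85,4.0,0],"twist": -10.4},
  {"translation": [0.96,4.5,0],"twist": -11.7},
  {"translation": [1.07,5.0,0],"twist": -13.0},
  {"translation": [1.17,5.5,0],"twist": -14.2},
  {"translation": [1.17,5.5,0],"twist": -14.4},
])

```text
time_s: 5.78
ee_pos: [0.5472, 0.0511, 0.1872]
orientation: [[0.959, -0.003, 0.282], [-0.282, 0.002, 0.959], [-0.004, -1.0, 0.001]]
ft_force: [0.2, 0.5, -2.7]
width: 0.0095
```

Request:
move_arm([
  {"translation": [0,0,-0.3],"twist": 0},
  {"translation": [0,0,-0.7],"twist": 0},
  {"translation": [0,0,-1.0],"twist": 0},
  {"translation": [0,0,-1.2],"twist": 0},
  {"translation": [0,0,-1.2],"twist": 0},
  {"translation": [0,0,-1.2],"twist": 0},
  {"translation": [0,0,-1.2],"twist": 0},
])

```text
time_s: 6.37
ee_pos: [0.5479, 0.0449, 0.1417]
orientation: [[0.959, 0.0, 0.285], [-0.285, -0.0, 0.959], [0.0, -1.0, -0.0]]
ft_force: [-0.0, 0.2, -1.9]
width: 0.0098
```

```bash
python3 - <<'E'
from h import *
o=get_obs(); R=np.array(o['orientation']); print(o['time_s'],o['ee_pos'],np.degrees(np.arctan2(R[1,0],R[0,0])),o['ft_force'],o['width'],o['joint_pos'])
ims=[]
for n in('top','side','wrist'):
    c=cam(n); P=cloud(*c); np.save(n+'P.npy',P); cv2.imwrite('pics/raw_'+n+'.png',c[0]['color'][...,::-1]); ims.append(c[0]['color'])
    p=np.array(o['ee_pos']); q=proj(*c,p); print(n,q)
    B=(np.hypot(P[...,0]-.55,P[...,1]-.06)<.13)&(P[...,2]>.02)&(P[...,2]<.032)
    if B.sum()>500: print(cv2.minAreaRect((P[B][:,:2]*1000).astype(np.float32)))
w=ims[2]; s=cv2.resize(ims[1][200:400,120:340],(560,510),interpolation=3)[:420]
cv2.imwrite('pics/e1.png',cv2.resize(np.hstack([w,s]),None,fx=.71,fy=.71)[...,::-1])
E
```

```text
6.3667 [0.54794555 0.0448836  0.14172114] -16.547820516735605 [-0.01879444  0.22519364 -1.87426532] 0.009778532324331853 [-0.45913419  0.62252902  0.50584159  1.87761679 -0.42717213  0.7496125
 -0.00360079]
top (np.float64(208.07313490205217), np.float64(240.18694836724134))
((545.4091186523438, 36.106834411621094), (61.179908752441406, 100.15693664550781), 73.0457992553711)
side (np.float64(258.7681325491567), np.float64(222.99968931579755))
((561.7269897460938, 95.32339477539062), (184.70895385742188, 102.45055389404297), 73.00531005859375)
wrist (np.float64(281.2098685520136), np.float64(260.05798359348967))
((562.2708740234375, 95.19732666015625), (185.24815368652344, 100.40464782714844), 73.11653900146484)
```

View pics/e1.png

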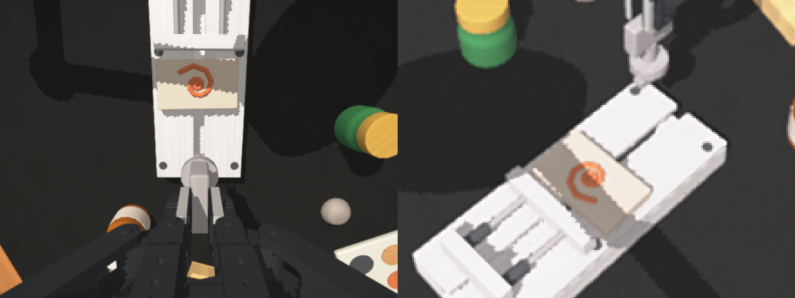

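The wrist view shows the stud over the slot line with the free stretch in front of the slab. I'll measure its sideways offset to the slot in that same view.

```bash
python3 - <<'E'
from h import *
o=get_obs(); p=np.array(o['ee_pos'])
P=np.load('wristP.npy'); col=cv2.imread('pics/raw_wrist.png'); a=np.radians(73.06); X=np.array([np.cos(a),np.sin(a)]); Y=np.array([-X[1],X[0]])
d=P[...,:2]-p[:2]; s=d@X; t=d@Y; z=P[...,2]; g=col.max(2)
bed=(z>.024)&(z<.032)&(abs(s)<.2)
for lo in np.arange(-.04,.2,.015):
    b=bed&(s>lo)&(s<lo+.015)
    if b.sum()>150: print('bed s',lo.round(3),'t',t[b].min().round(4),t[b].max().round(4),'mid',((t[b].min()+t[b].max())/2).round(4))
print('bed s range',s[bed].min(),s[bed].max())
# slot: points deeper than top near midline
sl=(z<.022)&(z>.002)&(abs(t)<.02)&(s>.02)&(s<.09)
print('slot',sl.sum(),t[sl].min() if sl.any() else 0,t[sl].max() if sl.any() else 0, np.median(t[sl]))
for lo,hi in((.105,.115),(.115,.125),(.125,.147),(.147,.165),(.165,.175)):
    m=(abs(s)<.03)&(abs(t)<.025)&(z>lo)&(z<hi)
    if m.sum()>20: print('stud z',lo,hi,m.sum(),'s',s[m].min().round(4),s[m].max().round(4),'t',t[m].min().round(4),t[m].max().round(4))
for n in('top','side'):
    Q=np.load(n+'P.npy'); d=Q[...,:2]-p[:2]; s2=d@X;t2=d@Y;z2=Q[...,2]
    for lo,hi in((.105,.125),(.125,.147),(.147,.175)):
        m=(abs(s2)<.03)&(abs(t2)<.025)&(z2>lo)&(z2<hi)
        if m.sum()>10: print(n,lo,hi,m.sum(),'s',s2[m].min().round(4),s2[m].max().round(4),'t',t2[m].min().round(4),t2[m].max().round(4),'z',z2[m].min(),z2[m].max())
E
```

```text
bed s -0.04 t -0.0492 0.0509 mid 0.0008
bed s -0.025 t -0.0491 0.051 mid 0.001
bed s -0.01 t -0.1884 0.0508 mid -0.0688
bed s 0.005 t -0.1698 0.051 mid -0.0594
bed s 0.02 t -0.1742 0.0509 mid -0.0617
bed s 0.035 t -0.2048 0.0511 mid -0.0769
bed s 0.05 t -0.0488 0.0512 mid 0.0012
bed s 0.065 t -0.0489 0.0513 mid 0.0012
bed s 0.08 t -0.0488 0.0513 mid 0.0012
bed s 0.095 t -0.0491 0.0512 mid 0.001
bed s 0.11 t -0.0491 0.0512 mid 0.0011
bed s 0.125 t -0.0487 0.0514 mid 0.0013
bed s 0.14 t -0.0486 0.051 mid 0.0012
bed s range -0.19243903525541053 0.1464807959604372
slot 303 -0.004813363626783133 0.007164699372297588 0.0012092075109105336
stud z 0.105 0.115 27 s 0.0107 0.0117 t -0.0039 0.0044
stud z 0.115 0.125 387 s -0.009 0.0147 t -0.0144 0.0147
stud z 0.125 0.147 643 s -0.0089 0.0192 t -0.0143 0.0146
stud z 0.147 0.165 339 s 0.0172 0.0198 t -0.0057 0.0062
stud z 0.165 0.175 2332 s -0.0204 0.0199 t -0.0177 0.0176
top 0.105 0.125 18 s -0.0144 -0.0018 t 0.0031 0.0139 z 0.11592155819582117 0.12496699240093512
top 0.125 0.147 14 s -0.0202 -0.0025 t -0.0039 0.0129 z 0.12521797904090892 0.1468894774290005
top 0.147 0.175 22 s -0.0205 -0.0151 t -0.0046 0.0054 z 0.14915762321310144 0.17298818046521636
side 0.105 0.125 122 s -0.0152 0.0155 t -0.0112 0.0157 z 0.1052558976032224 0.12495512232855255
side 0.125 0.147 238 s -0.0158 0.0197 t -0.0103 0.0161 z 0.1250113500273612 0.1469857772232681
side 0.147 0.175 331 s -0.0179 0.0208 t -0.0098 0.0173 z 0.14704759640042886 0.17491423541139411
```

Request:
move_arm([
  {"translation": [-0.024,0.007,-0.4],"twist": 0},
  {"translation": [-0.024,0.007,-0.8],"twist": 0},
  {"translation": [-0.024,0.007,-1.2],"twist": 0},
  {"translation": [-0.024,0.007,-1.5],"twist": 0},
  {"translation": [-0.024,0.007,-1.65],"twist": 0},
  {"translation": [-0.024,0.007,-1.65],"twist": 0},
  {"translation": [-0.024,0.007,-1.65],"twist": 0},
  {"translation": [-0.024,0.007,-1.65],"twist": 0},
])

```text
time_s: 7.18
ee_pos: [0.5475, 0.0455, 0.0764]
orientation: [[0.959, 0.002, 0.285], [-0.285, 0.0, 0.959], [0.002, -1.0, 0.001]]
ft_force: [-1.2, 0.6, -2.6]
width: 0.0099
```

Request:
move_arm([
  {"translation": [0,0,-0.05],"twist": 0},
  {"translation": [0,0,-0.1],"twist": 0},
  {"translation": [0,0,-0.15],"twist": 0},
  {"translation": [0,0,-0.2],"twist": 0},
  {"translation": [0,0,-0.2],"twist": 0},
  {"translation": [0,0,-0.2],"twist": 0},
])

```text
time_s: 7.68
ee_pos: [0.5465, 0.0455, 0.0674]
orientation: [[0.959, -0.0, 0.285], [-0.285, -0.0, 0.959], [-0.0, -1.0, -0.0]]
ft_force: [-0.1, -0.0, -1.5]
width: 0.0099
```

Request:
move_arm([
  {"translation": [0,0,-0.05],"twist": 0},
  {"translation": [0,0,-0.1],"twist": 0},
  {"translation": [0,0,-0.15],"twist": 0},
  {"translation": [0,0,-0.2],"twist": 0},
  {"translation": [0,0,-0.2],"twist": 0},
  {"translation": [0,0,-0.2],"twist": 0},
])

```text
time_s: 8.18
ee_pos: [0.5465, 0.0455, 0.0593]
orientation: [[0.959, -0.0, 0.285], [-0.285, -0.0, 0.959], [-0.0, -1.0, -0.0]]
ft_force: [-0.5, -0.4, -2.7]
width: 0.01
```

Request:
move_arm([
  {"translation": [0,0,-0.05],"twist": 0},
  {"translation": [0,0,-0.1],"twist": 0},
  {"translation": [0,0,-0.1],"twist": 0},
  {"translation": [0,0,-0.1],"twist": 0},
])

```text
time_s: 8.52
ee_pos: [0.5465, 0.0456, 0.0554]
orientation: [[0.959, -0.0, 0.285], [-0.285, 0.0, 0.959], [-0.0, -1.0, -0.0]]
ft_force: [0.7, 0.2, -1.5]
width: 0.0096
```

Request:
move_arm([
  {"translation": [0,0,-0.015],"twist": 0},
  {"translation": [0.015,0.048,-0.015],"twist": 0},
  {"translation": [0.029,0.096,-0.015],"twist": 0},
  {"translation": [0.044,0.144,-0.015],"twist": 0},
  {"translation": [0.058,0.191,-0.015],"twist": 0},
  {"translation": [0.073,0.239,-0.015],"twist": 0},
  {"translation": [0.087,0.287,-0.015],"twist": 0},
  {"translation": [0.102,0.335,-0.015],"twist": 0},
  {"translation": [0.116,0.383,-0.015],"twist": 0},
  {"translation": [0.131,0.431,-0.015],"twist": 0},
  {"translation": [0.146,0.479,-0.015],"twist": 0},
  {"translation": [0.146,0.479,-0.015],"twist": 0},
])

```text
time_s: 9.52
ee_pos: [0.5527, 0.0654, 0.0549]
orientation: [[0.959, 0.0, 0.284], [-0.284, 0.0, 0.959], [0.0, -1.0, 0.0]]
ft_force: [-0.3, 0.1, -1.8]
width: 0.0095
```

```bash
python3 - <<'E'
from h import *
o=get_obs(); R=np.array(o['orientation']); print(o['time_s'],o['ee_pos'],o['ft_force'],o['width'])
c=cam('side'); P=cloud(*c); p=np.array(o['ee_pos'])
im=c[0]['color']; 
w=cam('wrist')[0]['color']
cv2.imwrite('pics/p1.png',np.hstack([cv2.resize(im[210:400,120:330],(464,420),interpolation=3),cv2.resize(w[0:420,140:420],(280,420))])[...,::-1])
E
```

```text
9.5167 [0.55268837 0.06539283 0.05489398] [-0.28192944  0.05849359 -1.80861125] 0.009460805113604448
```

View pics/p1.png

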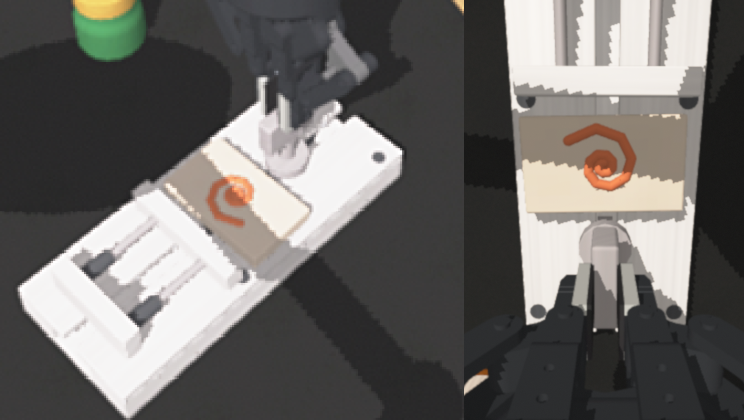

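The stud stands in the slot just short of the slab (right half: collar at (605,240), slab edge at row 210). I'll push on at 2 mm per row.

Request:
move_arm([
  {"translation": [0.015,0.048,0],"twist": 0},
  {"translation": [0.029,0.096,0],"twist": 0},
  {"translation": [0.044,0.144,0],"twist": 0},
  {"translation": [0.058,0.191,0],"twist": 0},
  {"translation": [0.073,0.239,0],"twist": 0},
  {"translation": [0.087,0.287,0],"twist": 0},
  {"translation": [0.102,0.335,0],"twist": 0},
  {"translation": [0.116,0.383,0],"twist": 0},
  {"translation": [0.131,0.431,0],"twist": 0},
  {"translation": [0.131,0.431,0],"twist": 0},
])

```text
time_s: 10.45
ee_pos: [0.5573, 0.0816, 0.0549]
orientation: [[0.959, -0.001, 0.285], [-0.285, -0.001, 0.959], [-0.001, -1.0, -0.001]]
ft_force: [-1.9, -2.0, 0.6]
width: 0.0093
```

Request:
move_arm([
  {"translation": [0.015,0.048,0],"twist": 0},
  {"translation": [0.029,0.096,0],"twist": 0},
  {"translation": [0.044,0.144,0],"twist": 0},
  {"translation": [0.058,0.191,0],"twist": 0},
  {"translation": [0.058,0.191,0],"twist": 0},
])

```text
time_s: 10.87
ee_pos: [0.5598, 0.0897, 0.0548]
orientation: [[0.959, -0.001, 0.284], [-0.284, -0.0, 0.959], [-0.001, -1.0, -0.0]]
ft_force: [-3.2, -2.7, 0.4]
width: 0.0096
```

Request:
move_arm([
  {"translation": [-0.009,0.016,0],"twist": 0},
  {"translation": [-0.001,0.04,0],"twist": 0},
  {"translation": [-0.001,0.04,0],"twist": 0},
  {"translation": [-0.001,0.04,0],"twist": 0},
])

```text
time_s: 11.2
ee_pos: [0.56, 0.0914, 0.0548]
orientation: [[0.959, -0.0, 0.284], [-0.284, 0.0, 0.959], [-0.0, -1.0, 0.0]]
ft_force: [-1.4, -2.8, -1.3]
width: 0.0095
```

Request:
move_arm([
  {"translation": [0.004,0.012,0],"twist": 0},
  {"translation": [0.008,0.024,0],"twist": 0},
  {"translation": [0.011,0.036,0],"twist": 0},
  {"translation": [0.011,0.036,0],"twist": 0},
])

```text
time_s: 11.53
ee_pos: [0.5605, 0.0929, 0.0548]
orientation: [[0.959, -0.0, 0.284], [-0.284, 0.0, 0.959], [-0.0, -1.0, 0.0]]
ft_force: [-1.0, -2.8, -2.1]
width: 0.0092
```

Request:
move_arm([
  {"translation": [0.004,0.012,0],"twist": 0},
  {"translation": [0.008,0.024,0],"twist": 0},
  {"translation": [0.011,0.036,0],"twist": 0},
  {"translation": [0.011,0.036,0],"twist": 0},
])

```text
time_s: 11.87
ee_pos: [0.5609, 0.0943, 0.0549]
orientation: [[0.959, -0.0, 0.284], [-0.284, 0.0, 0.959], [-0.0, -1.0, 0.0]]
ft_force: [-2.2, -3.5, -1.9]
width: 0.0095
```

Request:
move_arm([
  {"translation": [0.004,0.012,0],"twist": 0},
  {"translation": [0.008,0.024,0],"twist": 0},
  {"translation": [0.011,0.036,0],"twist": 0},
  {"translation": [0.011,0.036,0],"twist": 0},
])

```text
time_s: 12.2
ee_pos: [0.5614, 0.0957, 0.0549]
orientation: [[0.959, 0.0, 0.285], [-0.285, 0.0, 0.959], [-0.0, -1.0, 0.0]]
ft_force: [-1.0, -3.7, -2.5]
width: 0.0094
```

Request:
move_arm([
  {"translation": [0.004,0.012,0],"twist": 0},
  {"translation": [0.008,0.024,0],"twist": 0},
  {"translation": [0.011,0.036,0],"twist": 0},
  {"translation": [0.011,0.036,0],"twist": 0},
])

```text
time_s: 12.53
ee_pos: [0.5618, 0.0971, 0.0549]
orientation: [[0.959, -0.0, 0.284], [-0.284, 0.0, 0.959], [-0.0, -1.0, 0.0]]
ft_force: [-2.4, -3.5, -2.0]
width: 0.0094
```

Request:
move_arm([
  {"translation": [0.004,0.012,0],"twist": 0},
  {"translation": [0.008,0.024,0],"twist": 0},
  {"translation": [0.011,0.036,0],"twist": 0},
  {"translation": [0.011,0.036,0],"twist": 0},
])

```text
time_s: 12.87
ee_pos: [0.5622, 0.0985, 0.0549]
orientation: [[0.959, -0.0, 0.285], [-0.285, 0.0, 0.959], [-0.0, -1.0, -0.0]]
ft_force: [-2.1, -3.4, -1.4]
width: 0.0094
```

Request:
move_arm([
  {"translation": [0.004,0.012,0],"twist": 0},
  {"translation": [0.008,0.024,0],"twist": 0},
  {"translation": [0.011,0.036,0],"twist": 0},
  {"translation": [0.011,0.036,0],"twist": 0},
])

```text
time_s: 13.2
ee_pos: [0.5627, 0.0999, 0.0549]
orientation: [[0.959, 0.0, 0.285], [-0.285, 0.0, 0.959], [0.0, -1.0, 0.0]]
ft_force: [-1.0, -3.4, -1.4]
width: 0.0096
```

Request:
move_arm([
  {"translation": [0.004,0.012,0],"twist": 0},
  {"translation": [0.008,0.024,0],"twist": 0},
  {"translation": [0.011,0.036,0],"twist": 0},
  {"translation": [0.011,0.036,0],"twist": 0},
])

```text
time_s: 13.53
ee_pos: [0.5631, 0.1013, 0.0549]
orientation: [[0.959, -0.0, 0.285], [-0.285, -0.0, 0.959], [-0.0, -1.0, -0.0]]
ft_force: [-1.9, -4.1, -2.4]
width: 0.0097
```

Request:
move_arm([
  {"translation": [0.004,0.012,0],"twist": 0},
  {"translation": [0.008,0.024,0],"twist": 0},
  {"translation": [0.011,0.036,0],"twist": 0},
  {"translation": [0.011,0.036,0],"twist": 0},
])

```text
time_s: 13.87
ee_pos: [0.5636, 0.1027, 0.0549]
orientation: [[0.959, 0.0, 0.285], [-0.285, -0.0, 0.959], [0.0, -1.0, -0.0]]
ft_force: [-2.8, -3.3, -2.1]
width: 0.0095
```

Request:
move_arm([
  {"translation": [0.004,0.012,0],"twist": 0},
  {"translation": [0.008,0.024,0],"twist": 0},
  {"translation": [0.011,0.036,0],"twist": 0},
  {"translation": [0.011,0.036,0],"twist": 0},
])

```text
time_s: 14.2
ee_pos: [0.564, 0.104, 0.0549]
orientation: [[0.959, -0.0, 0.285], [-0.285, -0.0, 0.959], [-0.0, -1.0, -0.0]]
ft_force: [-2.4, -3.9, -0.9]
width: 0.0098
```

Request:
move_arm([
  {"translation": [0.004,0.012,0],"twist": 0},
  {"translation": [0.008,0.024,0],"twist": 0},
  {"translation": [0.011,0.036,0],"twist": 0},
  {"translation": [0.011,0.036,0],"twist": 0},
])

```text
time_s: 14.53
ee_pos: [0.5643, 0.1053, 0.0549]
orientation: [[0.959, -0.0, 0.285], [-0.285, -0.0, 0.959], [-0.0, -1.0, -0.0]]
ft_force: [-2.3, -4.0, -0.8]
width: 0.0095
```

Request:
move_arm([
  {"translation": [0.004,0.012,0],"twist": 0},
  {"translation": [0.008,0.024,0],"twist": 0},
  {"translation": [0.011,0.036,0],"twist": 0},
  {"translation": [0.011,0.036,0],"twist": 0},
])

```text
time_s: 14.87
ee_pos: [0.5647, 0.1066, 0.0549]
orientation: [[0.959, -0.0, 0.285], [-0.285, -0.001, 0.959], [-0.0, -1.0, -0.001]]
ft_force: [-1.8, -4.6, -1.1]
width: 0.0094
```

Request:
move_arm([
  {"translation": [0.004,0.012,0],"twist": 0},
  {"translation": [0.008,0.024,0],"twist": 0},
  {"translation": [0.011,0.036,0],"twist": 0},
  {"translation": [0.011,0.036,0],"twist": 0},
])

```text
time_s: 15.2
ee_pos: [0.5652, 0.1079, 0.055]
orientation: [[0.959, -0.0, 0.285], [-0.285, -0.001, 0.959], [-0.0, -1.0, -0.001]]
ft_force: [-4.0, -5.1, -1.4]
width: 0.0093
```

Request:
move_arm([
  {"translation": [-0.004,0.014,0],"twist": 0},
  {"translation": [0,0.026,0],"twist": 0},
  {"translation": [0.002,0.036,0],"twist": 0},
  {"translation": [0.002,0.036,0],"twist": 0},
])

```text
time_s: 15.53
ee_pos: [0.5655, 0.1093, 0.055]
orientation: [[0.959, 0.0, 0.285], [-0.285, -0.001, 0.959], [0.0, -1.0, -0.001]]
ft_force: [-2.4, -5.1, -1.6]
width: 0.0093
```

Request:
move_arm([
  {"translation": [0.004,0.012,0],"twist": 0},
  {"translation": [0.008,0.024,0],"twist": 0},
  {"translation": [0.011,0.036,0],"twist": 0},
  {"translation": [0.011,0.036,0],"twist": 0},
])

```text
time_s: 15.87
ee_pos: [0.5659, 0.1105, 0.055]
orientation: [[0.959, 0.0, 0.285], [-0.285, -0.001, 0.959], [0.0, -1.0, -0.001]]
ft_force: [-2.3, -5.2, -0.9]
width: 0.0097
```

Request:
move_arm([
  {"translation": [0.004,0.012,0],"twist": 0},
  {"translation": [0.008,0.024,0],"twist": 0},
  {"translation": [0.011,0.036,0],"twist": 0},
  {"translation": [0.011,0.036,0],"twist": 0},
])

```text
time_s: 16.2
ee_pos: [0.5662, 0.1118, 0.055]
orientation: [[0.958, -0.0, 0.285], [-0.285, -0.001, 0.958], [0.0, -1.0, -0.001]]
ft_force: [-2.5, -5.8, -1.4]
width: 0.0097
```

Request:
move_arm([
  {"translation": [0.004,0.012,0],"twist": 0},
  {"translation": [0.008,0.024,0],"twist": 0},
  {"translation": [0.011,0.036,0],"twist": 0},
  {"translation": [0.011,0.036,0],"twist": 0},
])

```text
time_s: 16.53
ee_pos: [0.5666, 0.1131, 0.055]
orientation: [[0.958, -0.0, 0.285], [-0.285, -0.001, 0.958], [0.0, -1.0, -0.001]]
ft_force: [-2.3, -6.4, -0.4]
width: 0.01
```

Request:
move_arm([
  {"translation": [0.004,0.012,0],"twist": 0},
  {"translation": [0.008,0.024,0],"twist": 0},
  {"translation": [0.011,0.036,0],"twist": 0},
  {"translation": [0.011,0.036,0],"twist": 0},
])

```text
time_s: 16.87
ee_pos: [0.567, 0.1144, 0.055]
orientation: [[0.958, -0.0, 0.285], [-0.285, -0.001, 0.958], [0.0, -1.0, -0.001]]
ft_force: [-2.6, -6.5, 0.1]
width: 0.0095
```

Request:
move_arm([
  {"translation": [0.004,0.012,0],"twist": 0},
  {"translation": [0.008,0.024,0],"twist": 0},
  {"translation": [0.011,0.036,0],"twist": 0},
  {"translation": [0.011,0.036,0],"twist": 0},
])

```text
time_s: 17.2
ee_pos: [0.5674, 0.1156, 0.055]
orientation: [[0.958, -0.0, 0.285], [-0.285, -0.002, 0.958], [0.0, -1.0, -0.002]]
ft_force: [-2.5, -6.4, 0.1]
width: 0.0094
```

Request:
move_arm([
  {"translation": [0.004,0.012,0],"twist": 0},
  {"translation": [0.008,0.024,0],"twist": 0},
  {"translation": [0.011,0.036,0],"twist": 0},
  {"translation": [0.011,0.036,0],"twist": 0},
])

```text
time_s: 17.53
ee_pos: [0.5678, 0.1168, 0.0551]
orientation: [[0.958, -0.0, 0.285], [-0.285, -0.002, 0.958], [0.0, -1.0, -0.002]]
ft_force: [-3.7, -7.5, 0.1]
width: 0.0095
```

Request:
move_arm([
  {"translation": [0.004,0.012,0],"twist": 0},
  {"translation": [0.008,0.024,0],"twist": 0},
  {"translation": [0.011,0.036,0],"twist": 0},
  {"translation": [0.011,0.036,0],"twist": 0},
])

```text
time_s: 17.87
ee_pos: [0.568, 0.1175, 0.0551]
orientation: [[0.958, -0.001, 0.286], [-0.286, -0.003, 0.958], [0.0, -1.0, -0.003]]
ft_force: [-3.0, -8.2, 1.6]
width: 0.0101
```

Request:
move_arm([
  {"translation": [0.004,0.012,0],"twist": 0},
  {"translation": [0.008,0.024,0],"twist": 0},
  {"translation": [0.011,0.036,0],"twist": 0},
  {"translation": [0.011,0.036,0],"twist": 0},
])

```text
time_s: 18.2
ee_pos: [0.5683, 0.1181, 0.0552]
orientation: [[0.958, -0.001, 0.286], [-0.286, -0.004, 0.958], [-0.0, -1.0, -0.004]]
ft_force: [-4.7, -10.5, 1.7]
width: 0.0097
```

Request:
move_arm([
  {"translation": [0.004,0.012,0],"twist": 0},
  {"translation": [0.008,0.024,0],"twist": 0},
  {"translation": [0.011,0.036,0],"twist": 0},
  {"translation": [0.011,0.036,0],"twist": 0},
])

```text
time_s: 18.53
ee_pos: [0.5685, 0.1187, 0.0553]
orientation: [[0.958, -0.001, 0.287], [-0.287, -0.005, 0.958], [-0.0, -1.0, -0.005]]
ft_force: [-4.6, -10.6, 3.4]
width: 0.0097
```

```bash
python3 - <<'E'
from h import *
o=get_obs(); R=np.array(o['orientation']); p=np.array(o['ee_pos']);print(o['time_s'],p,o['ft_force'],o['wrist_torque'])
c=cam('side'); im=c[0]['color']; w=cam('wrist'); P=cloud(*w)
a=np.radians(73.06); X=np.array([np.cos(a),np.sin(a)]); Y=np.array([-X[1],X[0]])
for nm,P in(('w',P),('s',cloud(*c))):
    d=P[...,:2]-[.5705-.0003,.1218]; s=d@X;t=d@Y;z=P[...,2]
    for n,m in (('fence',(z>.0435)&(z<.048)&(abs(t)<.04)&(s>.02)&(s<.085)),('slab',(z>.037)&(z<.0425)&(abs(t)<.05)&(s>0)&(s<.065)),('wing',(z>.058)&(z<.086)&(abs(t)<.006)&(abs(s+.005)<.03)),('collar',(z>.032)&(z<.0395)&(abs(t)<.018)&(abs(s+.005)<.018))):
        if m.sum()>20: print(nm,n,m.sum(),'s',np.percentile(s[m],[1,50,99]).round(4),'t',np.percentile(t[m],[1,99]).round(4),'z',np.percentile(z[m],[1,99]).round(4))
cv2.imwrite('pics/q1.png',np.hstack([cv2.resize(im[210:400,120:330],(464,420),interpolation=3),w[0]['color'][:,140:420]])[...,::-1])
E
```

```text
18.5333 [0.56853177 0.11869285 0.05527602] [ -4.61780374 -10.62781014   3.42549494] [-2.95537987  1.3167207   0.02047014]
w fence 4955 s [0.045  0.0644 0.0814] t [-0.0391  0.0391] z [0.0436 0.0474]
w slab 14329 s [0.0062 0.0337 0.0568] t [-0.0389  0.0429] z [0.0382 0.0424]
w wing 2204 s [-0.0229  0.0033  0.0158] t [-0.0049  0.0056] z [0.0597 0.0859]
w collar 820 s [-0.0121 -0.0005  0.0127] t [-0.0167  0.0162] z [0.033  0.0395]
s fence 617 s [0.0252 0.0646 0.0835] t [-0.039   0.0389] z [0.0436 0.0479]
s slab 1760 s [0.0017 0.0318 0.0563] t [-0.0386  0.0446] z [0.0377 0.0424]
s wing 96 s [0.0003 0.0143 0.0167] t [-0.0048  0.0059] z [0.0589 0.0857]
s collar 138 s [-0.0203  0.0004  0.0124] t [-0.0112  0.0169] z [0.0325 0.0395]
```

View pics/q1.png

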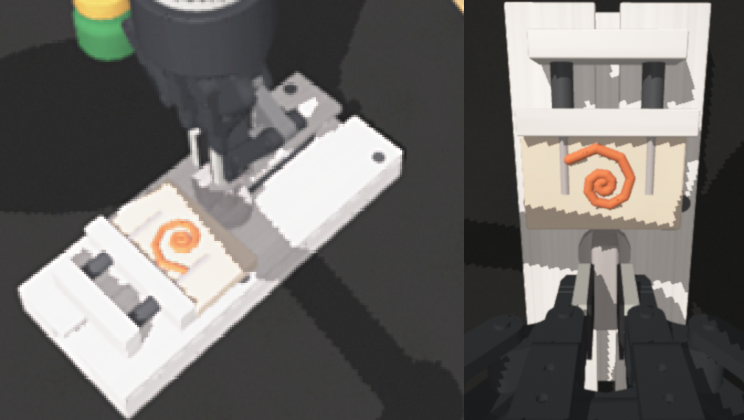

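Slab square against the fence, which is pushed back about 36 mm. The push is at 11.5 N with the TCP stalling and the stud pitched slightly in the grip, so this is the solid stop. I'll back off gently.

Request:
move_arm([
  {"translation": [-0.009,-0.03,0],"twist": 0},
  {"translation": [-0.018,-0.06,0],"twist": 0},
  {"translation": [-0.029,-0.096,0],"twist": 0},
  {"translation": [-0.029,-0.096,0],"twist": 0},
  {"translation": [-0.029,-0.096,0],"twist": 0},
])

```text
time_s: 19.05
ee_pos: [0.5679, 0.1173, 0.0551]
orientation: [[0.958, -0.0, 0.286], [-0.286, -0.002, 0.958], [0.0, -1.0, -0.002]]
ft_force: [-2.2, -6.1, 0.0]
width: 0.0098
```

```bash
cat > m.py <<'E'
from h import *
o=get_obs(); R=np.array(o['orientation']); p=np.array(o['ee_pos']);print(o['time_s'],p,o['ft_force'],o['wrist_torque'],np.degrees(np.arctan2(R[1,0],R[0,0])))
a=np.radians(73.06); X=np.array([np.cos(a),np.sin(a)]); Y=np.array([-X[1],X[0]])
print('tcp s,t',(p[:2]-[.5702,.1218])@X,(p[:2]-[.5702,.1218])@Y)
for nm in('wrist','side'):
    P=cloud(*cam(nm))
    d=P[...,:2]-[.5702,.1218]; s=d@X;t=d@Y;z=P[...,2]
    for n,m in (('fence',(z>.0435)&(z<.048)&(abs(t)<.04)&(s>.02)&(s<.085)),('slab',(z>.037)&(z<.0425)&(abs(t)<.05)&(s>0)&(s<.065)),('wingtop',(z>.079)&(z<.088)&(abs(t)<.0055)&(abs(s+.005)<.03)),('winglow',(z>.06)&(z<.07)&(abs(t)<.0055)&(abs(s+.005)<.03)),('collar',(z>.032)&(z<.0395)&(abs(t)<.018)&(abs(s+.005)<.018))):
        if m.sum()>20: print(nm,n,m.sum(),'s',np.percentile(s[m],[1,50,99]).round(4),'t',np.percentile(t[m],[1,99]).round(4),'z',np.percentile(z[m],[1,99]).round(4))
E
python3 m.py
```

```text
19.05 [0.56794348 0.11731153 0.05508222] [-2.24766272 -6.13505153  0.04618873] [-1.84842575  0.76524244  0.02395032] -16.592812116330276
tcp s,t -0.004951204395118514 0.0008508042392747559
wrist fence 4958 s [0.0447 0.0639 0.0813] t [-0.0391  0.0392] z [0.0436 0.0475]
wrist slab 14334 s [0.007  0.0334 0.0563] t [-0.0388  0.043 ] z [0.0381 0.0424]
wrist wingtop 2011 s [-0.0243 -0.0027  0.0143] t [-0.0047  0.0054] z [0.08   0.0866]
wrist winglow 136 s [0.0119 0.0135 0.0139] t [-0.0045  0.0054] z [0.0602 0.0699]
wrist collar 932 s [-0.0134 -0.0011  0.0128] t [-0.0161  0.0163] z [0.0338 0.0395]
side fence 618 s [0.0265 0.0647 0.0833] t [-0.0389  0.0385] z [0.0435 0.0479]
side slab 1768 s [0.0022 0.0316 0.0561] t [-0.0381  0.0447] z [0.0375 0.0424]
side wingtop 70 s [-0.0002  0.0092  0.0154] t [-0.0047  0.0054] z [0.0798 0.0872]
side collar 159 s [-0.0205 -0.      0.012 ] t [-0.0147  0.0163] z [0.0325 0.0395]
```

Request:
move_arm([
  {"translation": [-0.004,-0.014,0],"twist": 0},
  {"translation": [-0.008,-0.028,0],"twist": 0},
  {"translation": [-0.008,-0.028,0],"twist": 0},
  {"translation": [-0.008,-0.028,0],"twist": 0},
])

```text
time_s: 19.48
ee_pos: [0.5678, 0.1168, 0.055]
orientation: [[0.958, -0.0, 0.285], [-0.285, -0.001, 0.958], [0.0, -1.0, -0.001]]
ft_force: [-2.1, -6.3, -0.6]
width: 0.0096
```

```bash
python3 m.py | grep -v side
```

```text
19.4833 [0.56781184 0.11684922 0.05504293] [-2.09535777 -6.28679269 -0.56832244] [-1.51782585  0.68190887  0.00580336] -16.56992346839826
tcp s,t -0.005431809231048554 0.0008420332633067153
wrist fence 4983 s [0.0471 0.0638 0.0816] t [-0.0391  0.0391] z [0.0436 0.0474]
wrist slab 14514 s [0.0066 0.0331 0.0562] t [-0.0388  0.0429] z [0.0382 0.0424]
wrist wingtop 2001 s [-0.025  -0.0031  0.0139] t [-0.0047  0.0054] z [0.08   0.0864]
wrist winglow 139 s [0.0115 0.0131 0.0136] t [-0.0047  0.0054] z [0.0601 0.0699]
wrist collar 970 s [-0.014  -0.0013  0.0126] t [-0.0149  0.0165] z [0.0331 0.0395]
```

Request:
move_arm([
  {"translation": [-0.003,-0.01,0],"twist": 0},
  {"translation": [-0.007,-0.022,0],"twist": 0},
  {"translation": [-0.007,-0.022,0],"twist": 0},
  {"translation": [-0.007,-0.022,0],"twist": 1},
  {"translation": [-0.007,-0.022,0],"twist": 2},
  {"translation": [-0.007,-0.022,0],"twist": 3},
  {"translation": [-0.007,-0.022,0],"twist": 4},
  {"translation": [-0.007,-0.022,0],"twist": 4},
  {"translation": [-0.007,-0.022,0],"twist": 4},
])

```text
time_s: 20.33
ee_pos: [0.5692, 0.1159, 0.0554]
orientation: [[0.998, 0.003, -0.059], [0.059, -0.001, 0.998], [0.003, -1.0, -0.001]]
ft_force: [-0.4, -5.7, -2.1]
width: 0.0093
```

```bash
python3 m.py | grep -v side
```

```text
20.3333 [0.56924116 0.11585046 0.05538775] [-0.44494391 -5.719738   -2.06911017] [-1.5582315   0.03934035 -0.01395019] 3.403113418317105
tcp s,t -0.005970771898184441 -0.0008162820976400335
wrist fence 4840 s [0.0418 0.0635 0.0815] t [-0.039   0.0392] z [0.0436 0.0474]
wrist slab 14391 s [0.0057 0.0329 0.056 ] t [-0.0384  0.0433] z [0.0381 0.0424]
wrist wingtop 1518 s [-0.0247 -0.003   0.0133] t [-0.0054  0.0054] z [0.0803 0.0874]
wrist winglow 69 s [0.0114 0.0126 0.0131] t [0.     0.0053] z [0.0602 0.07  ]
wrist collar 996 s [-0.0172 -0.0006  0.0128] t [-0.0166  0.0159] z [0.0326 0.0395]
```

The head turned 20° with almost no resistance (it would jam at 15° outside the chamber), so I'll keep turning.

Request:
move_arm([
  {"translation": [0,0,0],"twist": 1},
  {"translation": [0,0,0],"twist": 2},
  {"translation": [0,0,0],"twist": 3},
  {"translation": [0,0,0],"twist": 4},
  {"translation": [0,0,0],"twist": 5},
  {"translation": [0,0,0],"twist": 6},
  {"translation": [0,0,0],"twist": 6},
  {"translation": [0,0,0],"twist": 6},
])

```text
time_s: 21.1
ee_pos: [0.5689, 0.1158, 0.0554]
orientation: [[0.835, 0.002, -0.55], [0.55, -0.001, 0.835], [0.001, -1.0, -0.002]]
ft_force: [-0.8, -6.4, -1.5]
width: 0.0093
```

```bash
python3 m.py | grep -v side
```

```text
21.1 [0.56891626 0.11581719 0.05539727] [-0.82601882 -6.36485706 -1.4510669 ] [-1.57347994  0.11289723 -0.0458076 ] 33.3853135931943
tcp s,t -0.006097261852525969 -0.0005151704543372536
wrist fence 4373 s [0.0566 0.0632 0.08  ] t [-0.0391  0.0393] z [0.0436 0.0474]
wrist slab 14175 s [0.0041 0.0323 0.0566] t [-0.0382  0.0438] z [0.038  0.0424]
wrist wingtop 810 s [-0.0149 -0.0046  0.0102] t [-0.0054  0.0053] z [0.083  0.0879]
wrist collar 1004 s [-0.021   0.0003  0.0127] t [-0.015   0.0165] z [0.0326 0.0395]
```

Request:
move_arm([
  {"translation": [0,0,0],"twist": 1},
  {"translation": [0,0,0],"twist": 2},
  {"translation": [0,0,0],"twist": 3},
  {"translation": [0,0,0],"twist": 4},
  {"translation": [0,0,0],"twist": 5},
  {"translation": [0,0,0],"twist": 6},
  {"translation": [0,0,0],"twist": 7},
  {"translation": [0,0,0],"twist": 7.9},
  {"translation": [0,0,0],"twist": 7.9},
  {"translation": [0,0,0],"twist": 7.9},
])

```text
time_s: 22.03
ee_pos: [0.5686, 0.1155, 0.0553]
orientation: [[0.295, 0.001, -0.956], [0.956, -0.001, 0.295], [-0.001, -1.0, -0.001]]
ft_force: [-0.2, -6.9, -1.4]
width: 0.0097
```

```bash
python3 m.py; python3 -c "
from h import *
w=cam('wrist')[0]['color'];im=cam('side')[0]['color']
cv2.imwrite('pics/r1.png',np.hstack([cv2.resize(im[210:400,120:330],(464,420),interpolation=3),cv2.resize(w,(330,248))[:,:].repeat(1,0) if False else np.vstack([cv2.resize(w,(330,248)),np.zeros((172,330,3),np.uint8)])])[...,::-1])"
```

```text
22.0333 [0.56858699 0.11550133 0.05532419] [-0.21476832 -6.85518726 -1.40095681] [-1.54975433  0.10921284 -0.01839353] 72.84844060336798
tcp s,t -0.006495358250312882 -0.00029222587913443714
wrist fence 3628 s [0.056  0.0624 0.0796] t [-0.0388  0.0393] z [0.0436 0.0473]
wrist slab 12267 s [0.0031 0.0332 0.0566] t [-0.0376  0.0443] z [0.0378 0.0424]
wrist wingtop 518 s [-0.0111 -0.0063 -0.0018] t [-0.0053  0.0055] z [0.0834 0.0877]
wrist collar 1110 s [-0.0223  0.0004  0.0127] t [-0.0124  0.0165] z [0.0325 0.0395]
side fence 621 s [0.0242 0.0639 0.0836] t [-0.0387  0.0392] z [0.0436 0.0479]
side slab 1757 s [0.0017 0.0309 0.0552] t [-0.038   0.0447] z [0.0378 0.0424]
side collar 153 s [-0.0172 -0.0004  0.0119] t [-0.0152  0.0144] z [0.0323 0.0395]
```

View pics/r1.png

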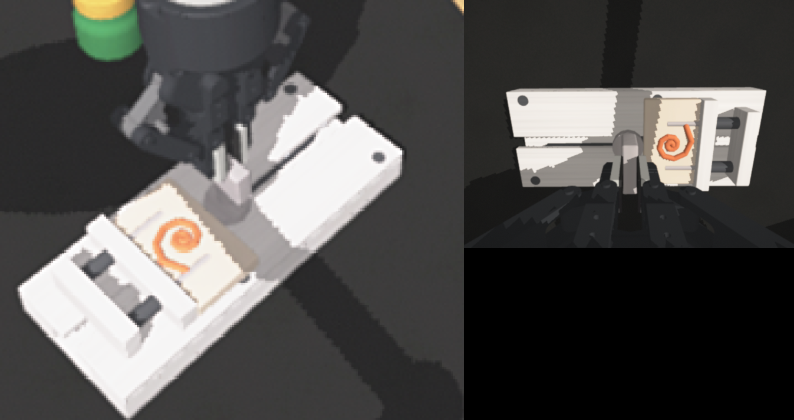

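The wing is across the slot. I'll ease it back so the head bears on the shoulders before I release.

Request:
move_arm([
  {"translation": [-0.007,-0.024,-0.01],"twist": 0},
  {"translation": [-0.015,-0.048,-0.015],"twist": 0},
  {"translation": [-0.022,-0.072,-0.015],"twist": 0},
  {"translation": [-0.022,-0.072,-0.015],"twist": 0},
  {"translation": [-0.022,-0.072,-0.015],"twist": 0},
])

```text
time_s: 22.65
ee_pos: [0.5677, 0.1142, 0.0547]
orientation: [[0.293, 0.002, -0.956], [0.956, 0.0, 0.293], [0.001, -1.0, -0.002]]
ft_force: [0.3, -3.9, -0.0]
width: 0.0096
```

Request:
move_arm([
  {"translation": [-0.006,-0.018,0],"twist": 0},
  {"translation": [-0.012,-0.038,0],"twist": 0},
  {"translation": [-0.012,-0.038,0],"twist": 0},
  {"translation": [-0.012,-0.038,0],"twist": 0},
])

```text
time_s: 22.98
ee_pos: [0.5669, 0.1127, 0.0546]
orientation: [[0.293, 0.001, -0.956], [0.956, 0.0, 0.293], [0.001, -1.0, -0.001]]
ft_force: [1.6, -3.7, 0.9]
width: 0.0097
```

Request:
move_arm([
  {"translation": [-0.006,-0.018,0],"twist": 0},
  {"translation": [-0.012,-0.038,0],"twist": 0},
  {"translation": [-0.012,-0.038,0],"twist": 0},
  {"translation": [-0.012,-0.038,0],"twist": 0},
])

```text
time_s: 23.32
ee_pos: [0.5662, 0.1112, 0.0545]
orientation: [[0.293, 0.001, -0.956], [0.956, 0.0, 0.293], [0.001, -1.0, -0.001]]
ft_force: [1.7, -3.1, 1.3]
width: 0.01
```

Request:
move_arm([
  {"translation": [0.004,-0.021,0],"twist": 0},
  {"translation": [0,-0.041,0],"twist": 0},
  {"translation": [0,-0.041,0],"twist": 0},
  {"translation": [0,-0.041,0],"twist": 0},
])

```text
time_s: 23.65
ee_pos: [0.5659, 0.1098, 0.0544]
orientation: [[0.293, 0.0, -0.956], [0.956, 0.0, 0.293], [0.0, -1.0, -0.0]]
ft_force: [1.4, -2.3, 1.8]
width: 0.0097
```

```bash
python3 m.py
```

```text
23.65 [0.56585517 0.10975147 0.05443902] [ 1.39215125 -2.30027592  1.82849938] [-0.6125329  -0.49457157 -0.05204511] 72.9655291108813
tcp s,t -0.012791703221729832 0.0006457292930905576
wrist fence 3673 s [0.0511 0.0577 0.0812] t [-0.0388  0.0394] z [0.0436 0.0472]
wrist slab 12064 s [0.002  0.0287 0.0518] t [-0.0373  0.0443] z [0.038  0.0424]
wrist wingtop 524 s [-0.0177 -0.0131 -0.008 ] t [-0.0053  0.0053] z [0.0823 0.0876]
wrist collar 1149 s [-0.0229 -0.0009  0.0127] t [-0.0138  0.0173] z [0.0324 0.0395]
side fence 611 s [0.0233 0.0593 0.0834] t [-0.0389  0.0393] z [0.0436 0.0479]
side slab 1728 s [0.0025 0.027  0.0647] t [-0.038   0.0448] z [0.0376 0.0424]
side collar 189 s [-0.0218 -0.0054  0.0124] t [-0.016  0.017] z [0.0324 0.0395]
```

Request:
move_arm([
  {"translation": [-0.004,-0.012,0],"twist": 0},
  {"translation": [-0.007,-0.024,0],"twist": 0},
  {"translation": [-0.007,-0.024,0],"twist": 0},
  {"translation": [-0.007,-0.024,0],"twist": 0},
])

```text
time_s: 24.08
ee_pos: [0.5656, 0.1087, 0.0544]
orientation: [[0.293, 0.0, -0.956], [0.956, 0.0, 0.293], [0.0, -1.0, -0.0]]
ft_force: [1.9, -2.3, 2.9]
width: 0.0096
```

Request:
move_arm([
  {"translation": [0,0,0],"twist": 0},
  {"translation": [0,0,0],"twist": 0},
  {"translation": [0,0,0],"twist": 0},
  {"translation": [0,0,0],"twist": 0},
  {"translation": [0,0,0],"twist": 0},
  {"translation": [0,0,0],"twist": 0},
], hand=40)

```text
time_s: 24.58
ee_pos: [0.5651, 0.1088, 0.0542]
orientation: [[0.293, -0.001, -0.956], [0.956, 0.0, 0.293], [-0.0, -1.0, 0.001]]
ft_force: [-0.9, 0.6, -0.7]
width: 0.0398
```

Request:
move_arm([
  {"translation": [0,0,0.2],"twist": 0},
  {"translation": [0,0,0.6],"twist": 0},
  {"translation": [0,0,1.1],"twist": 0},
  {"translation": [0,0,1.8],"twist": 0},
  {"translation": [0,0,2.5],"twist": 0},
  {"translation": [0,0,3],"twist": 0},
  {"translation": [0,0,3],"twist": 0},
  {"translation": [0,0,3],"twist": 0},
  {"translation": [0,0,3],"twist": 0},
])

```text
time_s: 25.33
ee_pos: [0.5649, 0.1084, 0.1741]
orientation: [[0.293, -0.001, -0.956], [0.956, -0.0, 0.293], [-0.0, -1.0, 0.001]]
ft_force: [-0.2, 0.3, -0.0]
width: 0.0398
```

```bash
sed -i "s/('wrist','side')/('wrist','side','top')/" m.py; python3 m.py; python3 -c "
from h import *
w=cam('wrist')[0]['color'];im=cam('side')[0]['color']
cv2.imwrite('pics/z1.png',np.hstack([cv2.resize(im[210:400,120:330],(464,420),interpolation=3),np.vstack([cv2.resize(w,(330,248)),np.zeros((172,330,3),np.uint8)])])[...,::-1])"
```

```text
25.3333 [0.5648563  0.10844244 0.17408067] [-0.15484216  0.28210395 -0.02621918] [-0.00269515  0.04316014 -0.01965621] 72.96573816945305
tcp s,t -0.014334978980985562 0.0012198483738700568
wrist fence 1477 s [0.0274 0.0553 0.0803] t [-0.0391  0.0392] z [0.0436 0.0474]
wrist slab 5144 s [0.0005 0.0248 0.0492] t [-0.0381  0.0444] z [0.0381 0.0424]
wrist wingtop 215 s [-0.0223 -0.017  -0.0109] t [-0.0052  0.0053] z [0.0816 0.0851]
wrist collar 440 s [-0.0095 -0.0016  0.0128] t [-0.0167  0.017 ] z [0.035  0.0395]
side fence 638 s [0.022  0.0566 0.0834] t [-0.0393  0.0391] z [0.0436 0.0479]
side slab 1736 s [0.0007 0.0262 0.0628] t [-0.0384  0.0447] z [0.0376 0.0424]
side wingtop 69 s [-0.0213 -0.0145 -0.0096] t [-0.0054  0.0054] z [0.0794 0.0862]
side winglow 21 s [-0.0107 -0.0097 -0.0088] t [-0.0051  0.0047] z [0.0603 0.0685]
side collar 175 s [-0.0225 -0.0084  0.0119] t [-0.0139  0.0165] z [0.0325 0.0395]
top fence 95 s [0.0214 0.0547 0.0836] t [0.0039 0.0398] z [0.0436 0.0478]
top slab 525 s [0.0003 0.0218 0.0501] t [-0.0017  0.0427] z [0.0373 0.0424]
top wingtop 23 s [-0.0214 -0.0176 -0.0105] t [-0.0015  0.0054] z [0.0793 0.0858]
top collar 41 s [-0.0228 -0.0184  0.0121] t [-0.0044  0.0176] z [0.0349 0.0393]
```

View pics/z1.png

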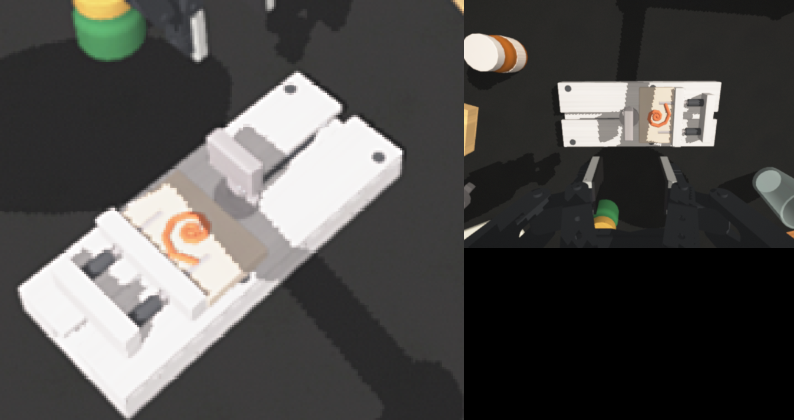

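```bash
python3 - <<'E'
from h import *
c=cam('wrist'); P=cloud(*c); a=np.radians(73.06); X=np.array([np.cos(a),np.sin(a)]); Y=np.array([-X[1],X[0]])
d=P[...,:2]-[.5702,.1218]; s=d@X;t=d@Y;z=P[...,2]
m=(z>.078)&(z<.09)&(abs(s+.016)<.012)&(abs(t)<.03); q=np.c_[s[m],t[m]]; print('wing',cv2.minAreaRect((q*1000).astype(np.float32)))
A=np.c_[s[m],t[m],np.ones(m.sum())]; k=np.linalg.lstsq(A,z[m],rcond=None)[0]; print('slope',k[:2],'z mean',z[m].mean(), 'ctr',q.mean(0))
for lo,hi in((.038,.046),(.034,.0385),(.056,.066),(.066,.078)):
    m2=(z>lo)&(z<hi)&(s>-.04)&(s<-.002)&(abs(t)<.02); print(lo,m2.sum(),np.percentile(s[m2],[2,98]) if m2.sum() else '', np.percentile(t[m2],[2,98]) if m2.sum() else '')
hsv=cv2.cvtColor(c[0]['color'],cv2.COLOR_RGB2HSV)
m=(z>.0385)&(z<.0415)&(s>-.004)&(s<.055)&(abs(t)<.06); e=[]
ts=np.arange(-.034,.04,.004); 
e=[s[m&(abs(t-u)<.002)].min() for u in ts]; print('near edge',np.round(e,4),np.degrees(np.arctan(np.polyfit(ts,e,1)[0])))
k=np.linalg.lstsq(np.c_[s[m],t[m],np.ones(m.sum())],z[m],rcond=None)[0]; print('slab slope',k, 't',t[m].min(),t[m].max())
E
```

```text
wing ((-16.76882553100586, 0.63116455078125), (11.493457794189453, 39.97536849975586), 0.03372851759195328)
slope [ 0.02839425 -0.01161597] z mean 0.08346226785489733 ctr [-0.01657723  0.00167863]
0.038 144 [-0.02901631 -0.00266578] [-0.00999772  0.01151859]
0.034 286 [-0.02976433 -0.00267015] [-0.01013474  0.01263603]
0.056 3 [-0.02143036 -0.01078871] [0.01950083 0.01974206]
0.066 6 [-0.02226533 -0.01089049] [0.01888697 0.01993299]
near edge [-0.0006 -0.0006 -0.0007 -0.0007 -0.0007 -0.0008 -0.0008 -0.0009 -0.0035
 -0.0027 -0.0002 -0.0011 -0.0003 -0.0003 -0.0004 -0.0004 -0.0005 -0.0005
 -0.0006] 0.31926295260348697
slab slope [-0.00132689  0.00010586  0.03992723] t -0.04187294010384617 0.04484559408835872
```

```bash
python3 -c "
from h import *
print(close_job())"
```

```text
the job is handed in; nothing more can be done
None
```

The job is handed in, and by my last measurements the slab is clamped. I took the smallest stud from the wooden holder, dropped its T-head into the free stretch and pushed in 1.5–2 mm steps. The slab went against the fence until the stud stalled at its stop, at about 11.5 N. I then backed off about 1 mm, turned the stud a quarter, eased it back onto the chamber's shoulders, let go and lifted clear.

My last checks came from the wrist camera, with the arm about 0.17 m up:
- **Stud:** the wing lies across the slot within about 0.1°, roughly 0.6 mm off the slot line. It leans about 0.03 rad, and its centre is about 69.5 mm above the bed's underside.
- **Slab:** it is flat and square within about 0.3°, and sits about 2 mm or less off the slot line.
- **Fence:** it is held about 28–29 mm back, with the slab lying against it.
- **Jars and pebble:** I never went near them, and did not measure them again at the end.

No check failed, but two were less certain:
- **Collar position:** the side-camera figures for the collar along the slot were noisy and differed by a few millimetres from the wrist view. I relied on the wrist view.
- **Solid stop:** near the stop the stud pitched slightly in the grip, so I took the stop from the rising force and the stall. Turning freely past 15° confirmed the head was in the chamber.

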